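# Refit the sump strainer under its hold-down stud

### The job

Put the slotted strainer plate back over the sump of the steel draining tray. Tip its eye end down and work the oblong eye past the wide head of the brass hold-down stud, then level the plate and slide it towards the stud until it drops flat into its rebate, held under the head, and let go of it. Leave the bowl, the jar and the sauce bottle where they stand.

Things in the scene. Friction and masses are not known exactly. Their poses are not given: they have to be found in the camera images.
- strainer_grip (a point): Centre of the strainer's black grip, a solid block 12 mm thick along the strainer's x, 64 mm along its y, 34 mm tall on the plate's top. The strainer is a bright slotted metal plate 165 (x) x 104 (y) x 4 mm, about 0.3 kg; it starts flat on the counter left or right of the tray, grip up. This point is 21 mm above the plate's underside and 24.5 mm from its +x end. z is up out of the plate.
- strainer_eye (a point): Centre of the strainer's oblong eye, half-way through the plate, 112 mm from the grip towards the strainer's -x. The eye goes right through, 33 mm along x by 56 mm along y, corners cut by 8 mm. Axes: x towards the grip, z up out of the plate.
- strainer_bar (a point): Middle of the end bar of the strainer, half-way through its 4 mm thickness: the 12 mm wide strip of plate beyond the eye at the strainer's -x end, 22.5 mm from the eye's centre. Same axes as the eye.
- sump (a point): On the fixed steel draining tray (380 x 270 mm, floor 42 mm, rim 58 mm above the counter): centre of the strainer's seat, on the ledge of the sump's rebate, 37 mm above the counter, 5 mm below the floor. x runs away from the stud. The ledge runs from x = -92.5 mm to +84.5 mm (upright end walls) and to y = +-55 mm (side walls slope out 45 deg). Inside it the sump is open, 29 mm deep.
- stud_head (a point): Top centre of the fixed brass stud, at x = -54 mm, y = 0 of the sump point, same axes. Round head 40 mm across, 4 mm thick, its top 18 mm and underside 14 mm above the ledge; neck 12 mm across. The strainer goes on with its eye end dipped about 0.5 rad: end bar down past the head on the -x side, then under it towards +x up to the neck; grip end down; slide to -x.
- bowl_mid (a point): Steel bowl, 156 mm across, 65 mm high, standing on the counter on the other side of the tray from the strainer; a point on its axis 30 mm above its foot. To be left alone.
- jar_mid (a point): Amber jar with orange cap, 80 mm across, 85 mm high; its centre. To be left alone.
- sauce_mid (a point): White sauce bottle with red cap, 62 mm across, 170 mm high; its centre. To be left alone.
Not all that is in view belongs to the job. Of the things like the part that bears strainer_grip, leave any that is green or turquoise; of the rest the larger one is meant.

How it is judged:
By the outcome, as a careful person would: the job done as asked, in the order asked, and still so for the second after the job is handed in, with the robot touching nothing.
It also fails if it takes over 61 s, if anything falls off the work surface, if the arm or the gripper's body presses on something with over 40 N, if the wrist force passes 120 N, or if a joint passes its speed limit or range.

### The arm

A 7-joint arm with a two-finger parallel gripper is mounted at the origin on the work surface. World frame = base frame: x ahead of the robot, y to its left, z up, the work surface at z = 0. Lengths are in m, angles in rad, forces in N, time in s.
With the tool pointing down it reaches from about 0.425 to 0.925 m from the base axis. Payload 6.8 kg.
Tool frame: the origin (TCP) lies on the centre line of the jaws, within the pads' length; the fingertips stand bot.tip_reach ahead of it and the grasp point (between the pads) lies 3 mm ahead of it (bot.tip_reach is the distance from the TCP to the fingertips, in m); z points along the fingers, y is the line along which they close (so a half turn about z gives the same grasp; the last joint's range is limited). The gripper opens to 85 mm and grips with 20 to 120 N. Pads are 22 mm wide; open, the fingers measure 114 mm over their backs; the gripper's body (76 mm by 85 mm) begins 54 mm behind the grasp point. The pads swing forward as they close: fully open they stand 13 mm farther back than shut.
Start: joints at [1.075, 0.477, 0.022, 1.555, -0.011, 1.109, -0.083], TCP at [0.255, -0.625, 0.253] pointing down, gripper open.
Joint ranges: [-2.96, 2.96], [-0.34, 2.1], [-1.41, 1.46], [0.24, 2.44], [-1.37, 4.51], [0.17, 1.92], [-2.96, 2.96]. Speed limits (rad/s): [2.39, 2.39, 3.14, 3.14, 3.14, 3.14, 3.14].

### API

Orientations are given as a unit quaternion [w, x, y, z].
In Python, from station import bot gives the robot as it stands.
- The arm moves only by the tool jog_arm, never from a script. Its argument "deltas" is a list of rows, each a list of 7 numbers: the shift along the world's x, y, z in m, then the turn, a rotation vector about the world's x, y, z in rad, then the opening, from 0 (shut) to 1 (fully open). In form: [[x, y, z, rx, ry, rz, grip], ...]. A call has 1 to 10 rows; each row shifts and turns the commanded pose from where the row before left it; what a row does not reach is not made up. A row lasts 1/10 s, in which the tool goes at most 50 mm and 8.59 degrees, less where a joint would pass 70% of its speed; a pose out of reach is approached as far as the arm can. A call with a gripper value outside its range is refused whole. The fingers move at their own pace and stop on an object; "newtons" is the grip in N (left out, the last holds). Time passes only in rows, so rows that do not move let the fingers close. It gives the time, the measured TCP pose, the force, the opening and the grip force at its end, in the units of the state.
- bot.get_obs(): the state, without advancing time (a new reading comes with each control period).
- bot.read_camera(name): name is "scene" or "top" or "wrist"; returns a dict with "img" (400x640x3 uint8, red, green, blue), "K" (3x3 intrinsics, pixels), "eye" and "attitude" of the camera in the world. Camera axes: x right, y down, z forward; pixel columns grow to the right and rows downward; lengths in m; the calibration is good to about 2 mm. A picture is of the moment at which its call begins. There is no depth.
- bot.hand_in(): hands the job in; it is judged then, once.
The state is a dict: "t": time; "q": joint angles; "joint_vel": joint speeds; "joint_torque": joint torques, N m; "eef_pos": TCP position; "tool_rot": TCP orientation; "contact_force": force on the tool from outside, world axes, zero at the start; "torque": the same for the moment, N m; "gripper_width": opening from 0.0 (shut) to 1.0 (fully open); "grasp_force": force on a finger pad.
Only numpy, scipy, OpenCV 4.12 (cv2) and the standard library are available. Lean on these libraries where they do the work, as an engineer would, in place of code of your own. Each camera call takes 0.05 s, during which the arm holds its last target. There are 200 camera calls.

## Working session

There is one attempt and no reset: what is moved stays moved. The work goes in short steps, Python scripts to look and compute and a tool call to move; the robot and the scene stay as the last step left them, time stands still between calls to the robot, and variables do not carry over. Pictures are saved under pics/ and viewed, at most 10 in all, crops included, and the job is handed in when it is done.

Besides the shell and the picture viewer there is one more tool, called after "Emit:" by a JSON object that holds its "op" and its "data", one argument or row to a line. jog_arm: Moves the arm, as the interface text tells. Its arguments: {"type":"object","properties":{"deltas":{"type":"array"},"newtons":{"type":"number"}},"required":["deltas"]}

```bash
mkdir -p pics; ls; python3 - <<'E'
from station import bot
import cv2,numpy as np
for n in("scene","top"):
    c=bot.read_camera(n); cv2.imwrite(f"pics/{n}0.png",c["img"][:,:,::-1]); np.savez(f"{n}0.npz",**c)
    print(n,c["K"],c["eye"],c["attitude"])
o=bot.get_obs();print(o,bot.tip_reach)
E
```

```text
pics
scene [[464.69589113   0.         311.65772896]
 [  0.         464.69589113 199.29306765]
 [  0.           0.           1.        ]] [ 1.18987338 -0.52880312  0.88235497] [-0.38798614  0.82661126  0.36649932 -0.1784904 ]
top [[423.97489811   0.         321.45907606]
 [  0.         423.97489811 194.38110041]
 [  0.           0.           1.        ]] [0.21127635 0.09446699 1.38387564] [-0.07612646  0.71533114 -0.69074918  0.07329176]
{'t': 0.1, 'q': array([ 1.07489003,  0.47771616,  0.02232734,  1.55636175, -0.01150214,
        1.10929998, -0.08308744]), 'joint_vel': array([-6.20057621e-04, -2.71589925e-05, -1.81968059e-03, -1.97909933e-03,
       -1.74220402e-03,  3.63190942e-04,  8.90124410e-04]), 'joint_torque': array([ 3.62071478e-03, -5.97757888e+01,  1.61310408e+00, -2.81954473e+01,
        1.27724488e-02,  5.00619295e-03, -2.54848072e-05]), 'eef_pos': array([ 0.2550672 , -0.62440797,  0.2524196 ]), 'tool_rot': array([-8.00537387e-04,  9.81254925e-01,  1.92712440e-01, -2.14122055e-04]), 'contact_force': array([-0.71692189,  0.75145981, -0.29686104]), 'torque': array([ 0.0426298 ,  0.03971864, -0.00029694]), 'grasp_force': 0.0, 'gripper_width': 1.0010871454896109} 0.022
```

View pics/scene0.png

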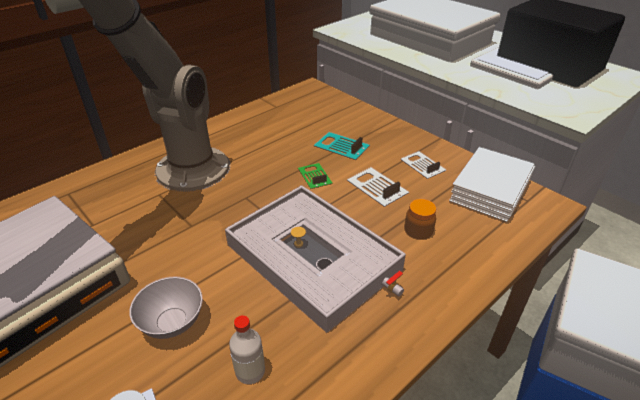

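View pics/top0.png

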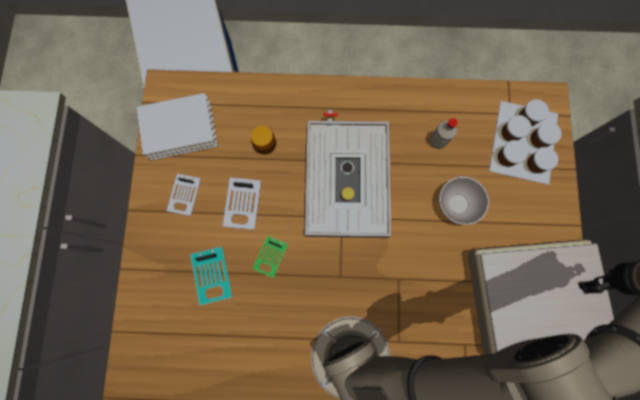

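The meant strainer is the larger white one: grip at about (243,185) and eye at (239,221) in the top view. The stud is at (348,193) in the tray. I'll enlarge both views.

```bash
python3 - <<'E'
import cv2
a=cv2.imread("pics/top0.png")[115:240,215:395];cv2.imwrite("pics/c1.png",cv2.resize(a,None,fx=4.4,fy=4.4,interpolation=cv2.INTER_CUBIC))
a=cv2.imread("pics/scene0.png")[160:290,270:450];cv2.imwrite("pics/c2.png",cv2.resize(a,None,fx=4.4,fy=4.4,interpolation=cv2.INTER_CUBIC))
E
cat > h.py <<'E'
import numpy as np
from scipy.spatial.transform import Rotation as R
def rot(q): return R.from_quat(np.r_[q[1:],q[0]])
def ray(c,uv,z):
    d=rot(c["attitude"]).apply(np.linalg.solve(c["K"],[uv[0],uv[1],1.])); e=np.array(c["eye"]); return e+d*(z-e[2])/d[2]
def proj(c,P):
    p=rot(c["attitude"]).inv().apply(np.atleast_2d(P)-c["eye"]); p=p@np.array(c["K"]).T; return p[:,:2]/p[:,2:]
E
```

```text
(no output)
```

View pics/c1.png

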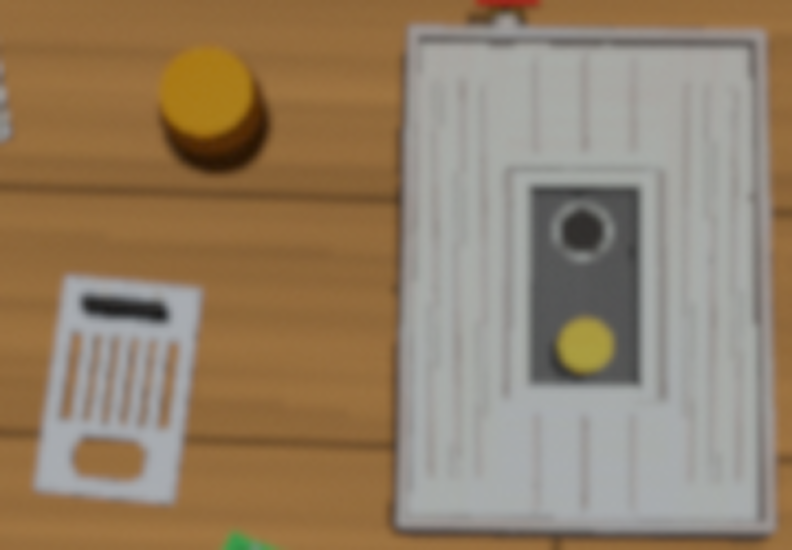

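View pics/c2.png

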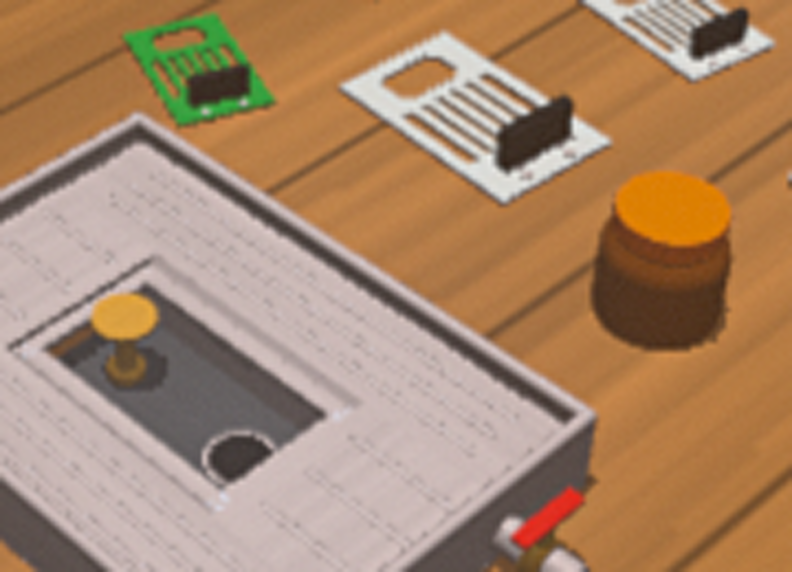

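The top crop shows the strainer corners at (65,276), (203,288), (173,503) and (34,490), the stud head at (585,345), and the rebate corners. The scene crop shows the strainer corners at (340,88), (446,32), (611,142) and (505,203), and the stud head at (125,316).

```bash
cat > fit.py <<'E'
import numpy as np
from h import *
from scipy.optimize import least_squares
T=dict(np.load("top0.npz"));S=dict(np.load("scene0.npz"))
ft=lambda p:(np.array(p)+.5)/4.4-.5+[215,115]
fs=lambda p:(np.array(p)+.5)/4.4-.5+[270,160]
def fit(items,x0):
    def w(p,l): c,s=np.cos(p[2]),np.sin(p[2]); return np.array([p[0]+c*l[0]-s*l[1],p[1]+s*l[0]+c*l[1],l[2]])
    def f(p): return np.concatenate([proj(c,w(p,l))[0]-uv for c,l,uv in items])
    r=least_squares(f,x0); return r.x,r.fun.reshape(-1,2)
mm=lambda *a:np.array(a)/1e3
L=[mm(24.5,52,4),mm(24.5,-52,4),mm(-140.5,-52,4),mm(-140.5,52,4)]
tp=[(65,276),(203,288),(173,503),(34,490)];sp=[(611,142),(505,203),(340,88),(446,32)]
it=[(T,l,ft(p)) for l,p in zip(L,tp)];is_=[(S,l,fs(p)) for l,p in zip(L,sp)]
for i in(it,is_,it+is_): x,f=fit(i,[.5,.3,0]);print("strainer grip",x.round(4),f.round(1).tolist())
C=[mm(84.5,60,42),mm(84.5,-60,42),mm(-92.5,60,42),mm(-92.5,-60,42)]
a=[(T,l,ft(p)) for l,p in zip(C,[(510,168),(662,170),(503,398),(664,400)])]+[(T,mm(-54,0,55),ft((585,345)))]
b=[(S,C[2],fs((150,260))),(S,C[3],fs((10,348))),(S,mm(-54,0,55),fs((125,316)))]
for i in(a,b,a+b): x,f=fit(i,[.5,0,0]);print("sump",x.round(4),f.round(1).tolist())
print("stud",ray(T,ft((585,345)),.055),ray(S,fs((125,316)),.055))
for p in [(410,27),(766,32),(773,530),(396,528)]: print("rim",ray(T,ft(p),.058).round(4))
print("jar",ray(T,ft((208,93)),.085).round(3))
E
python3 fit.py
```

```text
strainer grip [ 0.5279  0.3651 -0.0623] [[0.2, -0.0], [-0.4, 0.2], [0.0, 0.0], [0.1, -0.1]]
strainer grip [ 0.5333  0.3668 -0.0652] [[0.3, -0.0], [-0.1, 0.0], [-0.1, -0.3], [-0.1, 0.3]]
strainer grip [ 0.5306  0.3665 -0.0631] [[-0.1, -0.9], [-0.7, -0.6], [-0.4, -0.8], [-0.3, -1.0], [-0.5, -0.4], [-0.8, -0.4], [-0.9, -0.6], [-0.9, -0.0]]
sump [0.5584 0.0219 0.0145] [[-1.0, -0.3], [0.8, -0.0], [-0.3, 0.0], [0.4, 0.3], [0.1, -0.1]]
sump [0.5633 0.0255 0.0545] [[0.7, -1.3], [-0.8, 0.9], [0.1, 0.2]]
sump [0.5604 0.0226 0.017 ] [[-1.2, -0.8], [0.5, -0.7], [-0.4, -0.5], [0.3, -0.3], [-0.1, -0.7], [0.7, -1.5], [-1.9, -0.3], [-0.9, -0.2]]
stud [0.50412777 0.0213242  0.055     ] [0.50864719 0.02290848 0.055     ]
rim [0.7446 0.159  0.058 ]
rim [ 0.75   -0.1097  0.058 ]
rim [ 0.3733 -0.1153  0.058 ]
rim [0.3653 0.1531 0.058 ]
jar [0.677 0.304 0.085]
```

Emit:
{"op": "jog_arm", "data": {
  "deltas": [
    [0.025,0.04,0,0,0,0.05,1],
    [0.025,0.04,0,0,0,0.05,1],
    [0.025,0.04,0,0,0,0.05,1],
    [0.025,0.04,0,0,0,0.05,1],
    [0.025,0.04,0,0,0,0.05,1],
    [0.025,0.04,0,0,0,0.05,1],
    [0.025,0.04,0,0,0,0.05,1],
    [0.025,0.04,0,0,0,0.05,1],
    [0.025,0.04,0,0,0,0.05,1],
    [0.025,0.04,0,0,0,0.05,1]
  ]
}}

```text
t: 1.1
eef_pos: [0.5057, -0.2231, 0.2531]
tool_rot: [-0.0, 0.903, 0.43, -0.0]
contact_force: [1.0, -0.4, 0.5]
gripper_width: 1.003
grasp_force: 0.0
```

Emit:
{"op": "jog_arm", "data": {
  "deltas": [
    [0.0,0.047,0,0,0,0.05,1],
    [0.0,0.047,0,0,0,0.05,1],
    [0.0,0.047,0,0,0,0.05,1],
    [0.0,0.047,0,0,0,0.05,1],
    [0.0,0.047,0,0,0,0.05,1],
    [0.0,0,0,0,0,0.05,1],
    [0,0,0,0,0,0,1],
    [0,0,0,0,0,0,1]
  ]
}}

```text
t: 1.9
eef_pos: [0.5051, 0.0091, 0.253]
tool_rot: [0.0, 0.83, 0.558, -0.0]
contact_force: [0.8, -0.1, 0.8]
gripper_width: 1.003
grasp_force: 0.0
```

```bash
python3 - <<'E'
from station import bot
import cv2,numpy as np
c=bot.read_camera("wrist"); cv2.imwrite("pics/w1.png",c["img"][:,:,::-1]); np.savez("w1.npz",**c)
print(c["K"],c["eye"],c["attitude"]);o=bot.get_obs();print(o["eef_pos"],o["tool_rot"],o["q"])
E
```

```text
[[326.55963046   0.         313.61447476]
 [  0.         326.55963046 197.64303804]
 [  0.           0.           1.        ]] [0.53160179 0.07568611 0.37322058] [ 0.14076292  0.97126934 -0.18983998 -0.0279722 ]
[0.50515325 0.00870703 0.25301265] [ 3.95238945e-05  8.29710879e-01  5.58193247e-01 -3.94044244e-04] [ 0.24969836  0.23200072 -0.45028063  1.92989723  0.11919399  1.00603475
 -0.64049465]
```

View pics/w1.png

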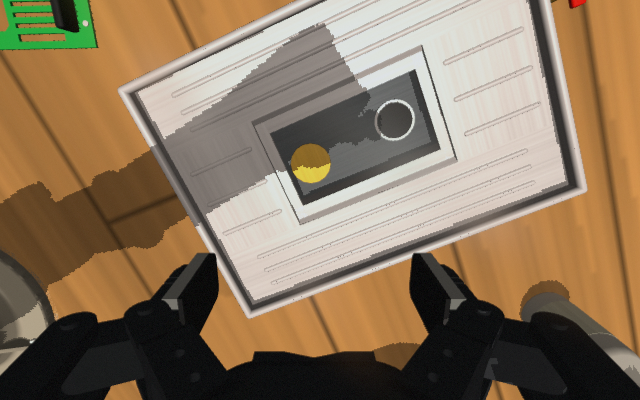

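The wrist view shows the stud head at (311,164), the rebate corners at (254,124), (300,223), (456,159) and (421,46), and the rim corners at (121,91) and (250,317). I'm moving on to the strainer.

Emit:
{"op": "jog_arm", "data": {
  "deltas": [
    [0.003,0.047,0,0,0,0.06,1],
    [0.003,0.047,0,0,0,0.06,1],
    [0.003,0.047,0,0,0,0.06,1],
    [0.003,0.047,0,0,0,0.06,1],
    [0.003,0.047,0,0,0,0.06,1],
    [0.003,0.047,-0.02,0,0,0.02,1],
    [0.0,0.0,-0.03,0,0,0,1],
    [0,0,0,0,0,0,1],
    [0,0,0,0,0,0,1]
  ]
}}

```text
t: 2.85
eef_pos: [0.5238, 0.2888, 0.2034]
tool_rot: [0.0, 0.73, 0.683, -0.001]
contact_force: [-0.4, 0.0, 0.0]
gripper_width: 1.002
grasp_force: 0.0
```

```bash
python3 - <<'E'
from station import bot
import cv2,numpy as np
c=bot.read_camera("wrist"); cv2.imwrite("pics/w2.png",c["img"][:,:,::-1]); np.savez("w2.npz",**c)
o=bot.get_obs();print(o["eef_pos"],o["tool_rot"],o["q"])
E
```

```text
[0.52437503 0.28918738 0.20448049] [ 4.92845727e-04  7.30243565e-01  6.83186718e-01 -2.76623148e-05] [-0.17102899  0.46455435 -0.57691732  1.7614828   0.29531501  1.0027156
 -0.92675385]
```

View pics/w2.png

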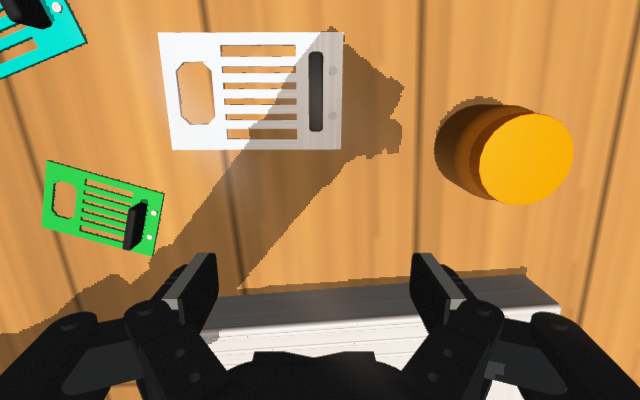

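The strainer corners are at (343,33), (341,150), (173,150) and (158,33), and the grip is at (316,92).

```bash
cat >> fit.py <<'E'
print("---")
W1=dict(np.load("w1.npz"));W2=dict(np.load("w2.npz"))
x,f=fit([(W2,l,p) for l,p in zip(L,[(343,33),(341,150),(173,150),(158,33)])],[.5,.3,0]);print("W strainer",x.round(4),f.round(1).tolist())
x,f=fit([(W1,l,p) for l,p in zip(C,[(421,46),(456,159),(254,124),(300,223)])]+[(W1,mm(-54,0,55),(311,164))],[.5,0,0]);print("W sump",x.round(4),f.round(1).tolist())
print("stud",ray(W1,(311,164),.055).round(4))
for p in[(121,91),(250,317),(583,190)]:print(ray(W1,p,.058).round(4))
E
python3 fit.py|sed -n '/---/,$p'
```

```text
---
W strainer [ 0.5301  0.3662 -0.0651] [[0.6, -0.2], [0.0, -0.0], [-0.5, 0.2], [-0.1, 0.2]]
W sump [0.5602 0.0229 0.0262] [[0.4, -2.1], [2.3, 2.2], [-3.1, -1.8], [0.7, 2.9], [-0.2, 0.1]]
stud [0.5065 0.0215 0.055 ]
[0.3708 0.1505 0.058 ]
[ 0.3767 -0.1139  0.058 ]
[ 0.7485 -0.1046  0.058 ]
```

Emit:
{"op": "jog_arm", "data": {
  "deltas": [
    [0.003,0.039,0,0,0,0,1],
    [0.003,0.038,0,0,0,0,0.7],
    [0,0,-0.04,0,0,0,0.6],
    [0,0,-0.04,0,0,0,0.6],
    [0,0,-0.04,0,0,0,0.6],
    [0,0,-0.03,0,0,0,0.6],
    [0,0,-0.02,0,0,0,0.6],
    [0,0,-0.002,0,0,0,0.6],
    [0,0,0,0,0,0,0.6]
  ]
}}

```text
t: 3.8
eef_pos: [0.5306, 0.3674, 0.0331]
tool_rot: [0.0, 0.73, 0.684, 0.001]
contact_force: [0.9, -0.5, 0.5]
gripper_width: 0.598
grasp_force: 0.0
```

```bash
python3 - <<'E'
from station import bot
o=bot.get_obs();print(o["eef_pos"],o["tool_rot"],o["contact_force"],o["gripper_width"])
E
```

```text
[0.53062657 0.36741997 0.03309329] [3.72611557e-04 7.29752002e-01 6.83711496e-01 6.83719378e-04] [ 0.89178121 -0.5115611   0.46665066] 0.5984756779505283
```

Emit:
{"op": "jog_arm", "data": {
  "deltas": [
    [0,0,-0.001,0,0,0,0],
    [0,0,0,0,0,0,0],
    [0,0,0,0,0,0,0],
    [0,0,0,0,0,0,0],
    [0,0,0,0,0,0,0],
    [0,0,0,0,0,0,0],
    [0,0,0,0,0,0,0],
    [0,0,0,0,0,0,0]
  ],
  "newtons": 70
}}

```text
t: 4.6
eef_pos: [0.5301, 0.3684, 0.0324]
tool_rot: [0.0, 0.729, 0.684, 0.001]
contact_force: [-0.6, -1.8, 6.1]
gripper_width: 0.132
grasp_force: 69.3
```

Emit:
{"op": "jog_arm", "data": {
  "deltas": [
    [0,0,0.02,0,0,0,0],
    [0,0,0.04,0,0,0,0],
    [0,0,0.05,0,0,0,0],
    [0,0,0.05,0,0,0.045,0],
    [0.0063,-0.0428,0,0,0,0.04,0],
    [0.0063,-0.0428,0,0,0,0,0],
    [0.0063,-0.0428,0,0,0,0,0],
    [0.0063,-0.0428,0,0.002,-0.1,0,0],
    [0.0063,-0.0428,0,0.002,-0.1,0,0],
    [0.0063,-0.0428,0,0.002,-0.1,0,0]
  ]
}}

```text
t: 5.6
eef_pos: [0.5666, 0.1093, 0.1909]
tool_rot: [0.106, 0.691, 0.707, 0.108]
contact_force: [1.7, -1.0, -4.5]
gripper_width: 0.128
grasp_force: 69.0
```

Emit:
{"op": "jog_arm", "data": {
  "deltas": [
    [0.0063,-0.0428,0,0.002,-0.1,0,0],
    [0.0063,-0.0428,0,0.002,-0.1,0,0],
    [0,0,0,0,0,0,0],
    [0,0,0,0,0,0,0]
  ]
}}

```text
t: 6.0
eef_pos: [0.5784, 0.0241, 0.1902]
tool_rot: [0.173, 0.678, 0.692, 0.175]
contact_force: [0.1, 0.0, -3.3]
gripper_width: 0.122
grasp_force: 69.2
```

```bash
cat > st.py <<'E'
from station import bot
from h import *
import cv2,sys
# sump-frame report: stud at SX,SY in the arm frame, yaw .02
SX,SY,YAW=.5061,.0244,.02
def report(n=None):
    o=bot.get_obs();Rm=rot(o["tool_rot"]).as_matrix();p=o["eef_pos"]
    x=Rm[:,1]*np.sign(Rm[0,1]);z=-Rm[:,2];y=np.cross(z,x)
    th=np.arctan2(x[2],np.hypot(x[0],x[1]))
    M=np.array([[np.cos(YAW),np.sin(YAW),0],[-np.sin(YAW),np.cos(YAW),0],[0,0,1]])
    g=lambda lx,lz:(M@(p+x*lx/1e3+z*lz/1e3-[SX,SY,.037])*1e3).round(1)
    print("t",o["t"],"tcp",p.round(4),"tilt",th.round(3),"yaw",np.arctan2(x[1],x[0]).round(4),"roll",y[2].round(3),"F",o["contact_force"].round(1),"tq",o["torque"].round(2),"w",round(o["gripper_width"],3))
    print("rel stud mm: barInTop",g(-128.5,-28.4),"barOutBot",g(-140.5,-32.4),"eye+xBot",g(-95.5,-32.4),"gripEndBot",g(24.5,-32.4))
    if n:
        for c in n.split(","):
            im=bot.read_camera(c); cv2.imwrite(f"pics/{c}_{o['t']:.2f}.png",im["img"][:,:,::-1]);np.savez("last_"+c+".npz",**im);print(f"pics/{c}_{o['t']:.2f}.png")
if __name__=="__main__":report(sys.argv[1] if len(sys.argv)>1 else None)
E
python3 st.py scene,top
python3 - <<'E'
import cv2,glob
a=cv2.imread(sorted(glob.glob("pics/scene_*"))[-1])[170:300,220:410]
cv2.imwrite("pics/c3.png",cv2.resize(a,None,fx=4.2,fy=4.2,interpolation=cv2.INTER_CUBIC))
E
```

```text
t 6.0 tcp [0.5784 0.0241 0.1902] tilt 0.498 yaw 0.0203 roll -0.002 F [ 0.1  0.  -3.3] tq [0.09 0.73 0.04] w 0.122
rel stud mm: barInTop [-27.1  -1.8  66.9] barOutBot [-35.7  -1.8  57.6] eye+xBot [ 3.8 -1.8 79.1] gripEndBot [109.2  -1.8 136.5]
pics/scene_6.00.png
pics/top_6.00.png
```

View pics/c3.png

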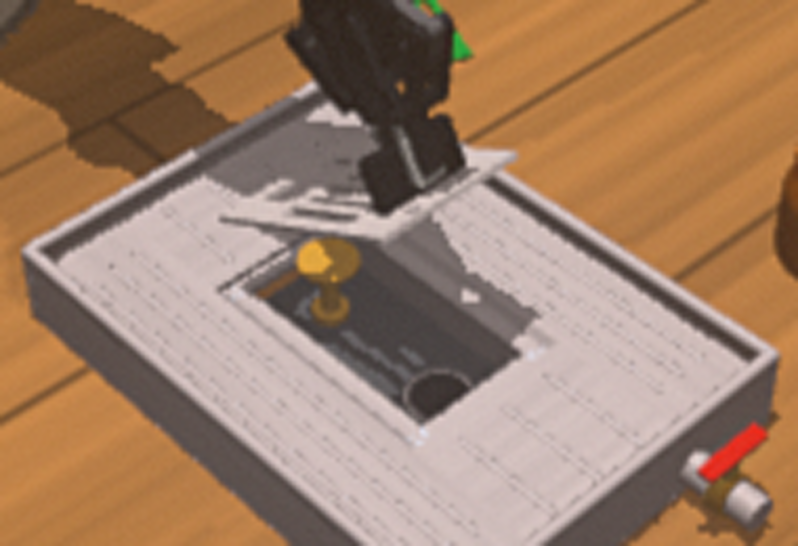

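The plate is held dipped above the stud. The bar corner is at (220,218) and the grip-end corners are at (385,240) and (515,155). I'll check these against the grasp model.

```bash
cat > chk.py <<'E'
from station import bot
from h import *
S=dict(np.load("last_scene.npz"));o=bot.get_obs();Rm=rot(o["tool_rot"]).as_matrix();p=np.array(o["eef_pos"])
x=Rm[:,1]*np.sign(Rm[0,1]);z=-Rm[:,2];y=np.cross(z,x)
for n,l in dict(barM=(-140.5,-52,-30),endM=(24.5,-52,-30),endP=(24.5,52,-30)).items():
    w=p+[.003,-.001,0]+x*l[0]/1e3+y*(l[1]-2)/1e3+z*l[2]/1e3
    print(n,((proj(S,w)[0]+.5-[220,170])*4.2-.5).round(0))
E
python3 chk.py
```

```text
barM [223. 221.]
endM [387. 243.]
endP [523. 155.]
```

Emit:
{"op": "jog_arm", "data": {
  "deltas": [
    [0.001,0.001,-0.015,0,0,0,0],
    [0.001,0.001,-0.015,0,0,0,0],
    [0,0,-0.012,0,0,0,0],
    [0,0,0,0,0,0,0],
    [0,0,0,0,0,0,0]
  ]
}}

```text
t: 6.6
eef_pos: [0.582, 0.0292, 0.149]
tool_rot: [0.173, 0.677, 0.693, 0.177]
contact_force: [0.1, -0.9, -3.8]
gripper_width: 0.132
grasp_force: 69.3
```

```bash
python3 st.py
```

```text
t 6.6 tcp [0.582  0.0292 0.149 ] tilt 0.5 yaw 0.0244 roll -0.001 F [ 0.1 -0.9 -3.8] tq [-0.05  0.72 -0.01] w 0.132
rel stud mm: barInTop [-23.2   2.8  25.4] barOutBot [-31.8   2.8  16.2] eye+xBot [ 7.7  3.  37.7] gripEndBot [113.    3.4  95.3]
```

Emit:
{"op": "jog_arm", "data": {
  "deltas": [
    [-0.001,-0.002,0,0,0,0,0],
    [0,0,0,0,0,0,0]
  ]
}}

```text
t: 6.8
eef_pos: [0.5809, 0.0254, 0.1495]
tool_rot: [0.174, 0.678, 0.692, 0.177]
contact_force: [-0.1, -0.2, -3.1]
gripper_width: 0.128
grasp_force: 69.3
```

```bash
python3 st.py;python3 st.py
```

```text
t 6.8 tcp [0.5809 0.0254 0.1495] tilt 0.501 yaw 0.0218 roll -0.001 F [-0.1 -0.2 -3.1] tq [ 0.01  0.74 -0.01] w 0.128
rel stud mm: barInTop [-24.2  -0.7  25.9] barOutBot [-32.8  -0.7  16.6] eye+xBot [ 6.6 -0.6 38.2] gripEndBot [111.9  -0.4  95.9]
t 6.8 tcp [0.5809 0.0254 0.1495] tilt 0.501 yaw 0.0218 roll -0.001 F [-0.1 -0.2 -3.1] tq [ 0.01  0.74 -0.01] w 0.128
rel stud mm: barInTop [-24.2  -0.7  25.9] barOutBot [-32.8  -0.7  16.6] eye+xBot [ 6.6 -0.6 38.2] gripEndBot [111.9  -0.4  95.9]
```

Emit:
{"op": "jog_arm", "data": {
  "deltas": [
    [-0.001,0,-0.003,0,0,0,0],
    [0,0,-0.003,0,0,0,0],
    [0,0,-0.003,0,0,0,0],
    [0,0,-0.003,0,0,0,0],
    [0,0,-0.0025,0,0,0,0],
    [0,0,0,0,0,0,0],
    [0,0,0,0,0,0,0]
  ]
}}

```text
t: 7.5
eef_pos: [0.5798, 0.0255, 0.1347]
tool_rot: [0.174, 0.678, 0.692, 0.177]
contact_force: [-0.2, 0.1, -2.9]
gripper_width: 0.13
grasp_force: 69.4
```

```bash
python3 st.py scene
python3 - <<'E'
import cv2,glob
a=cv2.imread(sorted(glob.glob("pics/scene_*"))[-1])[180:290,240:390]
cv2.imwrite("pics/c4.png",cv2.resize(a,None,fx=5,fy=5,interpolation=cv2.INTER_CUBIC))
E
```

```text
t 7.5 tcp [0.5798 0.0255 0.1347] tilt 0.501 yaw 0.0218 roll -0.001 F [-0.2  0.1 -2.9] tq [ 0.06  0.76 -0.03] w 0.13
rel stud mm: barInTop [-25.3  -0.6  11.1] barOutBot [-33.9  -0.6   1.8] eye+xBot [ 5.5 -0.6 23.5] gripEndBot [110.8  -0.4  81.1]
pics/scene_7.50.png
```

View pics/c4.png

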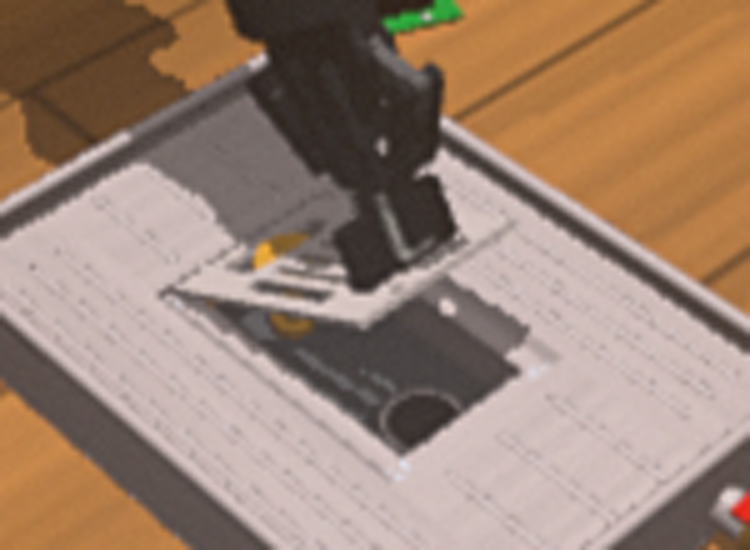

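The stud head shows through the eye at about (275,245), the bar is below head level, and there is no contact force. Next I slide +x under the head.

Emit:
{"op": "jog_arm", "data": {
  "deltas": [
    [0.003,0,0,0,0,0,0],
    [0.003,0,0,0,0,0,0],
    [0.003,0,-0.001,0,0,0,0],
    [0.003,0,-0.001,0,0,0,0],
    [0.003,0,-0.001,0,0,0,0],
    [0,0,0,0,0,0,0],
    [0,0,0,0,0,0,0]
  ]
}}

```text
t: 8.25
eef_pos: [0.5947, 0.0256, 0.1314]
tool_rot: [0.173, 0.678, 0.693, 0.177]
contact_force: [-2.4, -1.2, 0.9]
gripper_width: 0.129
grasp_force: 70.1
```

```bash
python3 st.py
```

```text
t 8.25 tcp [0.5947 0.0256 0.1314] tilt 0.5 yaw 0.0222 roll -0.001 F [-2.4 -1.2  0.9] tq [ 0.01  1.32 -0.01] w 0.129
rel stud mm: barInTop [-10.5  -0.8   7.8] barOutBot [-19.1  -0.8  -1.5] eye+xBot [20.4 -0.7 20.1] gripEndBot [125.7  -0.5  77.7]
```

Emit:
{"op": "jog_arm", "data": {
  "deltas": [
    [0.0048,0.0002,-0.005,-0.001,0.05,0,0],
    [0.0048,0.0002,-0.005,-0.001,0.05,0,0],
    [0.0036,0.0002,-0.0055,-0.001,0.05,0,0],
    [0.0036,0.0002,-0.0055,-0.001,0.05,0,0],
    [0,0,0,0,0,0,0],
    [0,0,0,0,0,0,0]
  ]
}}

```text
t: 8.85
eef_pos: [0.6113, 0.0261, 0.11]
tool_rot: [0.105, 0.692, 0.707, 0.107]
contact_force: [0.2, -0.4, -3.5]
gripper_width: 0.125
grasp_force: 69.2
```

```bash
python3 st.py
```

```text
t 8.85 tcp [0.6113 0.0261 0.11  ] tilt 0.301 yaw 0.0214 roll -0.0 F [ 0.2 -0.4 -3.5] tq [0.   0.42 0.04] w 0.125
rel stud mm: barInTop [-9.1 -0.5  7.8] barOutBot [-19.4  -0.6   0.4] eye+xBot [23.6 -0.5 13.7] gripEndBot [138.2  -0.3  49.3]
```

Emit:
{"op": "jog_arm", "data": {
  "deltas": [
    [0.003,0.0002,-0.0055,-0.001,0.05,0,0],
    [0.003,0.0002,-0.0055,-0.001,0.05,0,0],
    [0.0024,0.0002,-0.0058,-0.001,0.05,0,0],
    [0.0023,0.0002,-0.0058,-0.001,0.05,0,0],
    [0.0018,0.0001,-0.0056,-0.001,0.05,0,0],
    [0.0017,0,-0.0056,-0.001,0.05,0,0],
    [0,0,0,0,0,0,0],
    [0,0,0,0,0,0,0]
  ]
}}

```text
t: 9.65
eef_pos: [0.6253, 0.0274, 0.0763]
tool_rot: [0.001, 0.699, 0.715, 0.0]
contact_force: [1.2, 0.5, -3.9]
gripper_width: 0.128
grasp_force: 69.2
```

```bash
python3 st.py
```

```text
t 9.65 tcp [0.6253 0.0274 0.0763] tilt 0.001 yaw 0.0224 roll -0.001 F [ 1.2  0.5 -3.9] tq [ 0.01 -0.15 -0.01] w 0.128
rel stud mm: barInTop [-9.3  0.3 10.7] barOutBot [-21.3   0.3   6.7] eye+xBot [23.7  0.4  6.8] gripEndBot [143.7   0.7   7. ]
```

Emit:
{"op": "jog_arm", "data": {
  "deltas": [
    [-0.003,0,0,0,0,0,0],
    [-0.003,0,0,0,0,0,0],
    [-0.0022,0,0,0,0,0,0],
    [0,0,-0.0015,0,0,0,0],
    [0,0,-0.0015,0,0,0,0],
    [0,0,-0.0015,0,0,0,0],
    [0,0,0,0,0,0,0],
    [0,0,0,0,0,0,0]
  ]
}}

```text
t: 10.45
eef_pos: [0.6174, 0.0273, 0.0718]
tool_rot: [-0.0, 0.699, 0.715, -0.0]
contact_force: [0.8, 0.1, -3.5]
gripper_width: 0.126
grasp_force: 69.4
```

```bash
python3 st.py
```

```text
t 10.45 tcp [0.6174 0.0273 0.0718] tilt -0.0 yaw 0.0219 roll 0.0 F [ 0.8  0.1 -3.5] tq [-0.03 -0.12 -0.01] w 0.126
rel stud mm: barInTop [-17.2   0.5   6.5] barOutBot [-29.2   0.4   2.5] eye+xBot [15.8  0.5  2.5] gripEndBot [135.8   0.8   2.4]
```

No contact, and the plate is already below floor level inside the rebate. Next I lower the last 2.5 mm.

Emit:
{"op": "jog_arm", "data": {
  "deltas": [
    [-0.0003,0,-0.001,0,0,0,0],
    [0,0,-0.001,0,0,0,0],
    [0,0,-0.0008,0,0,0,0],
    [0,0,0,0,0,0,0],
    [0,0,0,0,0,0,0]
  ]
}}

```text
t: 10.95
eef_pos: [0.6171, 0.0273, 0.0694]
tool_rot: [0.0, 0.699, 0.715, -0.0]
contact_force: [-2.1, -1.2, 1.6]
gripper_width: 0.128
grasp_force: 69.9
```

```bash
python3 st.py
```

```text
t 10.95 tcp [0.6171 0.0273 0.0694] tilt 0.0 yaw 0.0219 roll -0.0 F [-2.1 -1.2  1.6] tq [-0.    0.26 -0.03] w 0.128
rel stud mm: barInTop [-17.5   0.5   4. ] barOutBot [-29.5   0.4   0. ] eye+xBot [15.5  0.5  0. ] gripEndBot [135.5   0.8   0. ]
```

Emit:
{"op": "jog_arm", "data": {
  "deltas": [
    [0,0,0,0,0,0,0.3],
    [0,0,0,0,0,0,0.4],
    [0,0,0,0,0,0,0.5],
    [0,0,0,0,0,0,0.5],
    [0,0,0.01,0,0,0,0.5],
    [0,0,0.03,0,0,0,0.5],
    [0,0,0.04,0,0,0,0.5],
    [0,0,0.05,0,0,0,0.5],
    [0,-0.03,0.03,0,0,0,0.5],
    [0,-0.045,0,0,0,0,0.5]
  ]
}}

```text
t: 11.95
eef_pos: [0.6201, -0.0437, 0.2361]
tool_rot: [0.003, 0.697, 0.717, 0.004]
contact_force: [0.6, -0.9, -1.3]
gripper_width: 0.504
grasp_force: 0.0
```

Emit:
{"op": "jog_arm", "data": {
  "deltas": [
    [0,0,0,0,0,0,0.5],
    [0,0,0,0,0,0,0.5]
  ]
}}

```text
t: 12.15
eef_pos: [0.6169, -0.0494, 0.2297]
tool_rot: [0.0, 0.7, 0.714, -0.0]
contact_force: [-0.2, 1.8, -0.0]
gripper_width: 0.499
grasp_force: 0.0
```

```bash
python3 st.py scene,wrist
python3 - <<'E'
import cv2,glob,numpy as np,os
f=max(glob.glob("pics/scene_*"),key=os.path.getmtime);w=max(glob.glob("pics/wrist_*"),key=os.path.getmtime)
a=cv2.resize(cv2.imread(f)[180:290,240:390],(545,400),interpolation=cv2.INTER_CUBIC)
b=cv2.resize(cv2.imread(w),(0,0),fx=.62,fy=.62);c=np.zeros((600,800,3),np.uint8);c[:340,:450]=cv2.resize(a,(450,340));c[340:588,:397]=b[:248]
cv2.imwrite("pics/c5.png",c)
E
```

```text
t 12.15 tcp [ 0.6169 -0.0494  0.2297] tilt 0.0 yaw 0.0187 roll -0.001 F [-0.2  1.8 -0. ] tq [ 0.01 -0.05 -0.08] w 0.499
rel stud mm: barInTop [-19.1 -75.9 164.2] barOutBot [-31.1 -75.9 160.2] eye+xBot [ 13.9 -75.9 160.2] gripEndBot [133.9 -76.1 160.3]
pics/scene_12.15.png
pics/wrist_12.15.png
```

View pics/c5.png

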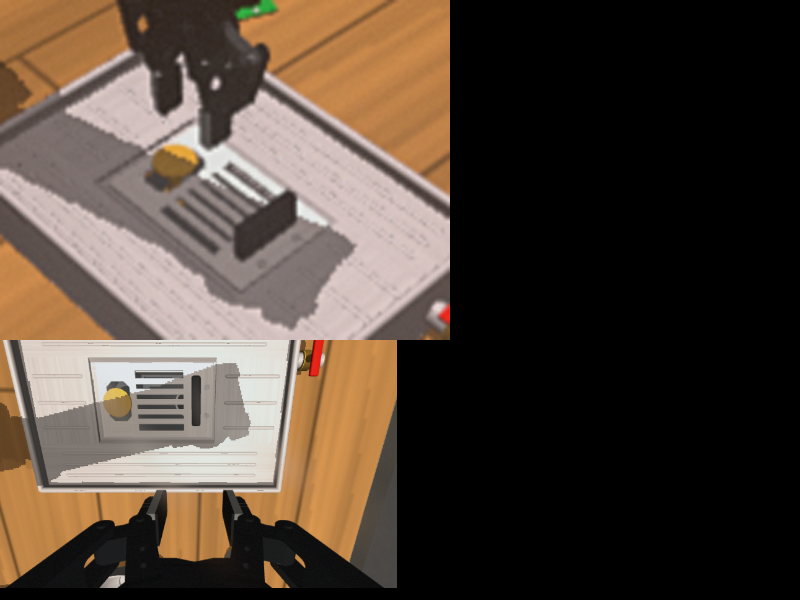

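The plate lies flat in the rebate, with the stud head at about (117,403) over the eye and covering its edges along x. The gripper is clear of it, so I'm handing in.

```bash
python3 -c "
from station import bot
print(bot.hand_in())"
```

```text
the job is handed in; nothing more can be done
None
```

The strainer lies flat in its rebate under the stud head and has been let go; the bowl, jar and sauce bottle were not touched, and I handed the job in at about 12 s of the 61 s allowed (no verdict came back).

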